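# Fit the burner-valve knob and hold it pressed in

## Robot

A 7-joint arm with a two-finger parallel gripper is mounted at the origin on the work surface. World frame = base frame: x ahead of the robot, y to its left, z up, the work surface at z = 0. Lengths are in m, angles in rad, forces in N, time in s.
With the tool pointing down it reaches from about 0.425 to 0.875 m from the base axis. Payload 8.4 kg.
Tool frame: the origin (TCP) lies on the centre line of the jaws, within the pads' length; the fingertips stand 8 mm ahead of it and the grasp point (between the pads) lies 11 mm behind it; z points along the fingers, x is the direction in which the jaws open and shut, and the axes are right-handed (so a half turn about z gives the same grasp; the last joint's range is limited). The gripper opens to 85 mm and grips with 20 to 120 N. Pads are 22 mm wide; open, the fingers measure 114 mm over their backs; the gripper's body (76 mm by 85 mm) begins 54 mm behind the grasp point. The pads swing forward as they close: fully open they stand 13 mm farther back than shut.
Start: joints at [1.172, 0.333, 0.04, 1.465, -0.013, 1.343, -0.059], TCP at [0.192, -0.621, 0.239] pointing down, gripper open.
Joint ranges: [-2.58, 2.58], [-0.38, 2.09], [-1.3, 1.39], [0.25, 2.4], [-1.5, 4.64], [0.08, 2.09], [-2.65, 2.65]. Speed limits (rad/s): [2.22, 2.22, 2.79, 2.79, 3.14, 3.14, 3.14].

## Interface

Orientations are given as a unit quaternion [w, x, y, z].
In Python, from cell import * gives the robot as it stands. The module is installed in compiled form; this text tells all that it offers.
- The arm moves only by the tool drive_tool, never from a script. Its argument "plan" is one flat list of numbers, 6 for each row, row after row: the shift along the tool's x, y, z in mm, then the turn, a rotation vector about the tool's x, y, z in degrees. A call has 1 to 10 rows; each row is the pose to reach, as a shift and turn from the pose measured when the call began, along the tool's axes at that moment; what a row does not reach only later rows make up. A row lasts 1/10 s, in which the tool goes at most 50 mm and 8.59 degrees, less where a joint would pass 70% of its speed; a pose out of reach is approached as far as the arm can. A call with a gripper value outside its range is refused whole. "claw" is the closure, from 0 (fully open) to 1 (shut), set as the call begins (left out, the last holds). The fingers move at their own pace and stop on an object; "force" is the grip in N (left out, the last holds). Time passes only in rows, so rows that repeat a pose let the fingers close. It gives the time, the measured TCP pose, the force and the opening at its end, in the units of the state.
- get_state(): the state, without advancing time (a new reading comes with each control period).
- snapshot(name): name is "scene" or "top" or "wrist"; returns a dict with "frame" (480x640x3 uint8, red, green, blue), "fx", "fy", "cx", "cy" (pixels), "world_from_camera" (4x4, takes a point from camera to world coordinates); the wrist camera has in their place "hand_eye" (4x4, takes a point from camera to tool coordinates, whose origin is the TCP and whose axes are the tool frame's). Camera axes: x right, y down, z forward; pixel columns grow to the right and rows downward; lengths in m; the calibration is good to about 2 mm. A picture is of the moment at which its call begins: read the wrist's pose just before it. There is no depth.
- sign_off(): hands the job in, once; it reports no verdict.
The state is a dict: "clock": time; "q": joint angles; "qvel": joint speeds; "effort": joint torques, N m; "ee_pos": TCP position; "eef_rot": TCP orientation; "contact_force": force on the tool from outside, world axes, zero at the start; "torque": the same for the moment, N m; "finger_gap": opening from 0.0 (shut) to 1.0 (fully open).
Only numpy, scipy, OpenCV 4.12 (cv2) and the standard library are available. Lean on these libraries where they do the work, as an engineer would, in place of code of your own. Each camera call takes 0.05 s, during which the arm holds its last target.

## Task

The knob for the test kiln's burner valve is in the small cardboard carton: fold both carton flaps well outwards, clearly past upright, take the knob out, turn it so that its D-shaped bore matches the flat of the valve's spindle, and push it fully onto the spindle. Then keep pressing so that the knob pushes the sprung spindle down to its stop, and finish like that, still holding the knob pressed in (do not let go). Leave the grey spur, the brush and the cup standing close by where they are.

Things in the scene. Friction and masses are not known exactly. Their poses are not given: they have to be found in the camera images.
- carton: Fixed square cardboard carton, 140 x 140 x 66 mm high, walls 3 mm; origin at the centre of its underside, z up. Two flaps close its top, hinged along its +y and -y walls (hinge lines along its x at y = +-70 mm, 67.5 mm above the origin). The inner floor, on which the knob stands, is 10 mm above the origin.
- flap_left (a joint): Angle of the flap on the carton's +y side: 0 closed (level, pointing inwards), 1.57 upright, 2.6 its limit, folded outwards. Card 134 mm along the hinge, 68 mm from hinge to free edge, 3 mm thick. Starts ajar at 0.8 to 1.1, as does the other: at least 40 mm between the free edges. A light push outwards from inside the gap swings it; it stays where left (friction 0.03 N m).
- flap_right (a joint): The same for the flap on the carton's -y side.
- knob_grip (a point): Centre of the bar grip on top of the loose black knob (about 70 g) standing upright in the carton; x along the bar towards the nose, z up. Bar 44 mm (x) x 12 mm (y), 22 mm high, reaching 11 mm above and below this point. Under it a round skirt, 44 mm diameter, 24 mm high. A small nose at the bar's foot sticks out beyond the skirt to x = +32 mm.
- knob_bore (a point): Centre of the mouth of the D-shaped bore in the knob's underside, 35 mm below knob_grip, same axes. The bore is 18 mm deep, 16.4 mm diameter, with its flat 4.7 mm from the axis on the nose's side (+x).
- valve: Burner valve: fixed grey block 130 x 130 mm, 50 mm high; origin at the centre of its underside, z up. The spindle stands upright at the middle of its top. A brass pipe stub sticks out of its +y and -y faces to 90 mm from the middle, 25 mm up. A small raised bar on its top, 36 to 58 mm from the middle, marks the side (+x) of the spindle's flat.
- spindle_tip (a point): Centre of the top of the valve's brass D-spindle (moves with it): z up, 14 mm diameter, flat 3.5 mm from the axis on its +x side, standing 30 mm above the block; top 3 mm tapered to 9.6 mm. With the knob fully on, the bore's end rests on the tip, knob_grip is 17 mm above this point and the x axes agree (about 0.2 rad of play).
- spindle (a joint): How far the spindle is pushed down, m: 0 free, 0.006 at its stop. A spring pushes back with 4 N at 0, rising to 9 N at the stop; it comes up again when released. It does not turn.
- spur: Bystander: grey ceramic spur with three feet, 50 mm across, 16 mm high; origin at the centre of its underside.
- glaze_brush: Bystander: rubber-tipped glaze brush lying along its x, 177 mm long, 12 mm high; origin near its middle, on its underside.
- yunomi: Bystander: shino-glazed cup, 74 mm diameter, 82 mm high; origin at the centre of its underside.
Not all that is in view belongs to the job. There is more than one size of the part that bears knob_grip; the job needs the middle-sized.

How it is judged:
On the way, in this order (a step that is already met when the one before it is completed fails the run):
1. both carton flaps are folded back past upright (value of joint each of flap_left, flap_right above 1.75 rad), for 0.2 s.
2. the knob is fully on the spindle, flat to flat (z of knob_grip in the frame of spindle_tip between 0.0145 and 0.0195 m and horizontal distance between knob_grip and spindle_tip below 0.004 m and angle between the x axis of knob_grip and the x axis of spindle_tip, either way round below 0.3 rad and angle between knob_grip's own z axis and vertical below 0.15 rad), for 0.2 s.
At the end, for the whole second after the job is handed in: Knob fully on the spindle (grip point 14.5-19.5 mm above the tip, within 4 mm sideways, within 0.3 rad of the flat, upright within 0.15 rad), gripper on it with over 2 N, spindle held down more than 4 mm of its 6, both flaps past 1.75 rad (all of step 1 and all of step 2 and value of joint spindle above 0.004 m and contact force between the fingers and knob above 2 N); the arm keeps its last pose, push and grip.
It fails at once if a bystander was moved by more than 30 mm (distance of any of spur, glaze_brush, yunomi from where it was at the start of the episode above 0.03 m).
It also fails if it takes over 61 s, if anything falls off the work surface, if the arm or the gripper's body presses on something with over 40 N, if the wrist force passes 120 N, or if a joint passes its speed limit or range.

## Working session

There is one attempt and no reset: what is moved stays moved. The work goes in short steps, Python scripts to look and compute and a tool call to move; the robot and the scene stay as the last step left them, time stands still between calls to the robot, and variables do not carry over. Pictures are saved under pics/ and viewed, and the job is handed in when it is done.

Besides the shell and the picture viewer there is one more tool, called after "Request:" as name(argument=value, ...) on one line, values as JSON. drive_tool: Moves the arm, as the interface text tells. Its arguments: {"type":"object","properties":{"plan":{"type":"array","items":{"type":"number"}},"claw":{"type":"number"},"force":{"type":"number"}},"required":["plan"]}

```bash
mkdir -p pics; ls; cat > h.py <<'E'
from cell import *
import numpy as np, cv2
from scipy.spatial.transform import Rotation as R
def tool():
    s=get_state(); T=np.eye(4); w,x,y,z=s["eef_rot"]; T[:3,:3]=R.from_quat([x,y,z,w]).as_matrix(); T[:3,3]=s["ee_pos"]; return T,s
def snap(n,fn):
    T,s=tool(); d=snapshot(n); d["W"]=np.array(d["world_from_camera"]) if n!="wrist" else T@np.array(d["hand_eye"])
    cv2.imwrite("pics/"+fn+".png",d["frame"][:,:,::-1]); 
    np.savez("pics/"+fn+".npz",W=d["W"],K=np.array([d["fx"],d["fy"],d["cx"],d["cy"]])); return d
def load(fn):
    z=np.load("pics/"+fn+".npz"); return z["W"],z["K"]
def ray(fn,u,v):
    W,K=load(fn); d=W[:3,:3]@np.array([(u-K[2])/K[0],(v-K[3])/K[1],1]); return W[:3,3],d/np.linalg.norm(d)
def plane(fn,u,v,z):
    o,d=ray(fn,u,v); return o+d*(z-o[2])/d[2]
def two(*fuv):
    A=np.zeros((3,3));b=np.zeros(3);L=[]
    for f,u,v in fuv:
        o,d=ray(f,u,v);P=np.eye(3)-np.outer(d,d);A+=P;b+=P@o;L.append((o,P))
    p=np.linalg.solve(A,b); return p,[np.linalg.norm(P@(p-o)) for o,P in L]
def proj(fn,p):
    W,K=load(fn); c=np.linalg.inv(W)@np.append(p,1); return K[0]*c[0]/c[2]+K[2],K[1]*c[1]/c[2]+K[3]
def to_tool(p,Rt=None):
    T,s=tool(); return np.linalg.inv(T)@np.append(p,1)
E
python3 - <<'E'
from h import *
for n in ["scene","top","wrist"]: d=snap(n,n+"0"); print(n,np.round(d["W"],3).tolist(),d["fx"])
s=get_state(); print({k:np.round(v,3).tolist() for k,v in s.items()})
E
```

```text
pics
scene [[0.545, 0.494, -0.677, 1.243], [0.838, -0.308, 0.45, -0.45], [0.014, -0.813, -0.582, 0.647], [0.0, 0.0, 0.0, 1.0]] 507.8528054626862
top [[0.112, -0.962, 0.247, 0.401], [-0.994, -0.109, 0.026, -0.018], [0.002, -0.249, -0.969, 0.774], [0.0, 0.0, 0.0, 1.0]] 472.385241278633
wrist [[0.295, -0.904, -0.309, 0.272], [-0.956, -0.279, -0.095, -0.596], [-0.001, 0.323, -0.946, 0.373], [0.0, 0.0, 0.0, 1.0]] 332.107712783123
{'clock': 0.15, 'q': [1.172, 0.334, 0.04, 1.466, -0.013, 1.343, -0.058], 'qvel': [-0.001, -0.002, 0.0, -0.003, -0.0, -0.002, -0.001], 'effort': [0.003, -65.903, 1.368, -40.587, 0.017, 0.01, 0.0], 'ee_pos': [0.192, -0.621, 0.239], 'eef_rot': [-0.0, 0.805, -0.594, -0.001], 'contact_force': [0.602, 0.627, -0.382], 'torque': [0.034, -0.037, 0.021], 'finger_gap': 1.002}
```

View pics/scene0.png

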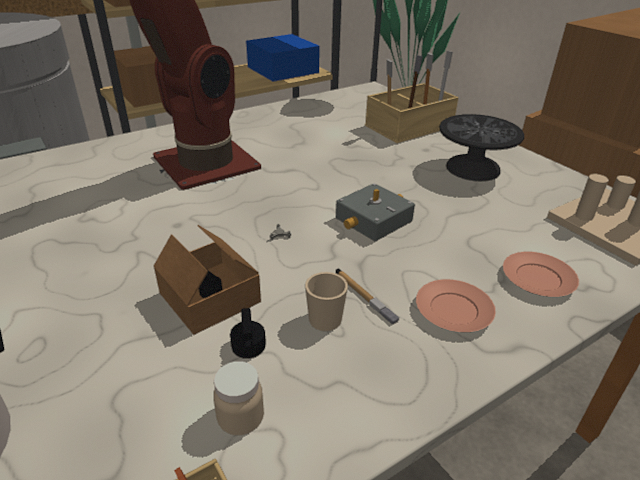

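View pics/top0.png

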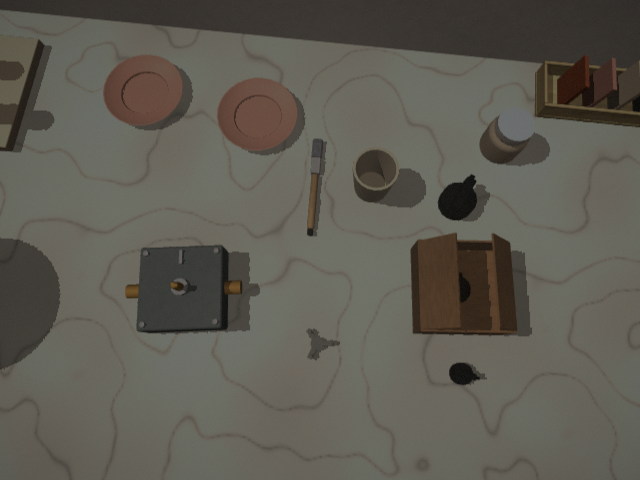

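View pics/wrist0.png

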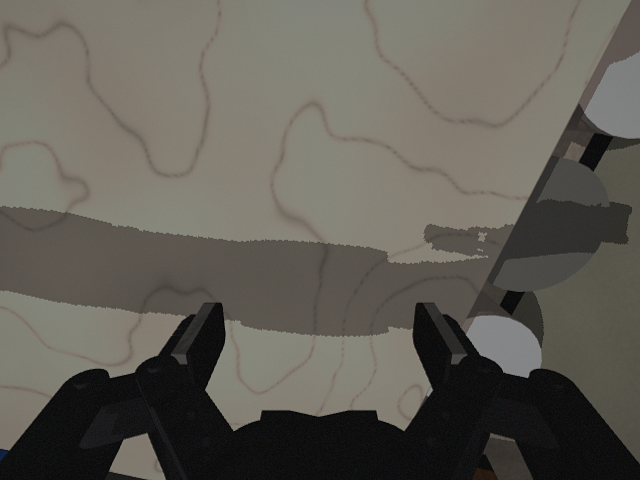

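The top view shows the valve at (183,288), carton (463,285), cup (375,172), brush (315,187) and spur (320,343). There are three black knobs: a large one outside at (458,200), a small one outside at (462,373), and one partly hidden in the carton at (463,288). I'll enlarge to confirm.

```bash
python3 - <<'E'
import cv2,numpy as np
t=cv2.imread("pics/top0.png");s=cv2.imread("pics/scene0.png")
a=cv2.resize(t[170:395,390:540],None,fx=2.6,fy=2.6,interpolation=2)
b=cv2.resize(t[235:345,115:255],None,fx=4,fy=4,interpolation=2)
c=cv2.resize(s[215:365,140:280],None,fx=4,fy=4,interpolation=2)
for n,i in zip("abc",(a,b,c)):
    i=np.clip((i/255.)**.6*255,0,255).astype(np.uint8); cv2.imwrite(f"pics/crop0{n}.png",i)
E
```

```text
(no output)
```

View pics/crop0a.png

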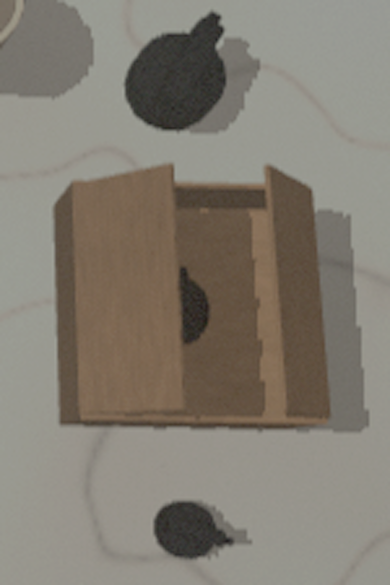

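View pics/crop0b.png

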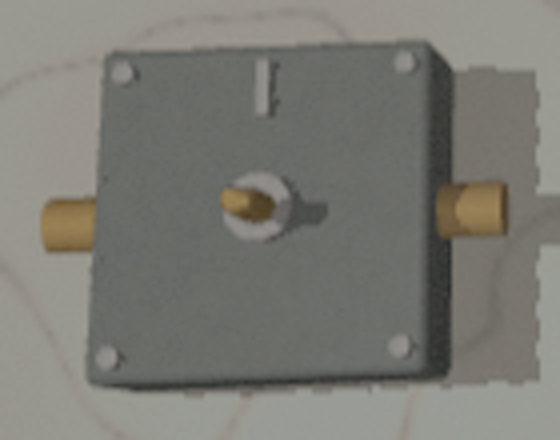

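View pics/crop0c.png

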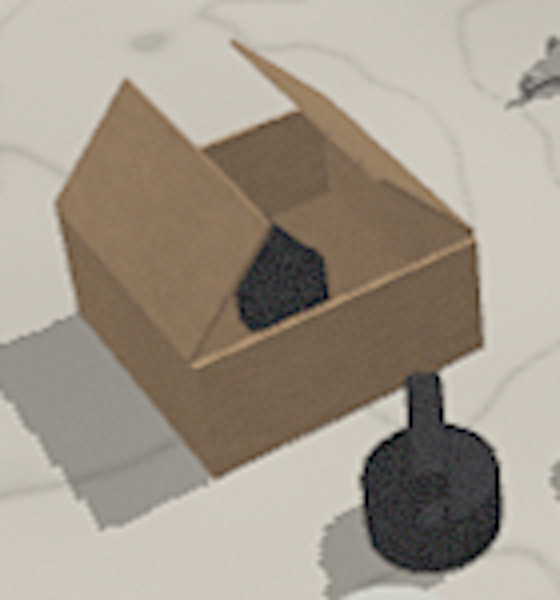

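```bash
python3 - <<'E'
from h import *
f="top0"
c=lambda u,v:(390+u/2.6,170+v/2.6)
P=[plane(f,*c(*p),.0675) for p in [(72,185),(80,415),(330,418),(312,190)]]
P=np.array(P);print(P.round(3),np.linalg.norm(np.roll(P,-1,0)-P,axis=1).round(3),P.mean(0))
e=lambda u,v:(115+u/4,235+v/4)
Q=np.array([plane(f,*e(*p),.05) for p in [(107,52),(428,42),(446,372),(88,383)]])
print(Q.round(3),np.linalg.norm(np.roll(Q,-1,0)-Q,axis=1).round(3),Q.mean(0))
print("bar",plane(f,*e(262,62),.052),plane(f,*e(262,115),.052))
print("tip",plane(f,*e(230,198),.08), "coll", plane(f,*e(257,205),.05))
k=lambda u,v:(140+u/4,215+v/4)
print("scene corners box top near", [plane("scene0",*k(*p),.0675).round(3) for p in[(192,365),(475,235),(58,203)]])
print("scene valve tip",two(("top0",*e(230,198)),("scene0",377,187)))
for n,u,v,z in [("bigknob",458,200,.03),("small",462,373,.015),("cup",375,165,.08),("brush",317,140,.006),("brush2",310,233,.006),("spur",318,343,.01)]: print(n,plane(f,u,v,z).round(3))
print("knob visible",plane(f,*c(185,308),.034))
E
```

```text
[[ 0.591 -0.143  0.068]
 [ 0.457 -0.156  0.068]
 [ 0.471 -0.296  0.068]
 [ 0.604 -0.284  0.068]] [0.134 0.141 0.133 0.142] [ 0.53072572 -0.21960712  0.0675    ]
[[0.535 0.285 0.05 ]
 [0.554 0.16  0.05 ]
 [0.428 0.132 0.05 ]
 [0.409 0.265 0.05 ]] [0.126 0.128 0.134 0.128] [0.48158863 0.21052811 0.05      ]
bar [0.53793905 0.22275602 0.052     ] [0.51715004 0.21880403 0.052     ]
tip [0.48057802 0.21551235 0.08      ] coll [0.48252583 0.21476884 0.05      ]
scene corners box top near [array([ 0.605, -0.28 ,  0.068]), array([ 0.591, -0.14 ,  0.068]), array([ 0.469, -0.291,  0.068])]
scene valve tip (array([0.48100917, 0.21522277, 0.08832306]), [np.float64(0.002708910918634715), np.float64(0.002708910918634679)])
bigknob [ 0.679 -0.211  0.03 ]
small [ 0.403 -0.233  0.015]
cup [ 0.703 -0.066  0.08 ]
brush [0.772 0.036 0.006]
brush2 [0.601 0.028 0.006]
spur [ 0.423 -0.007  0.01 ]
knob visible [ 0.53069186 -0.22134775  0.034     ]
```

Sizes agree: carton ~140 mm square, valve ~130 mm. The carton knob is the middle-sized of the three. Now move above the carton with jaws shut, yaw aligned to it.

Request:
drive_tool(plan=[-283,-443,0,0,0,11.7,-283,-443,0,0,0,11.7,-283,-443,0,0,0,11.7,-283,-443,0,0,0,11.7,-283,-443,0,0,0,11.7,-283,-443,0,0,0,11.7,-283,-443,0,0,0,11.7,-283,-443,0,0,0,11.7,-283,-443,0,0,0,11.7,-283,-443,0,0,0,11.7], claw=1, force=40)

```text
clock: 1.15
ee_pos: [0.5154, -0.2378, 0.239]
eef_rot: [-0.0, 0.74, -0.673, -0.001]
contact_force: [0.5, -1.2, 0.9]
finger_gap: 0.002
```

```bash
python3 - <<'E'
from h import *
snap("wrist","w1"); d=snap("top","t1"); print(np.round(tool()[0],3))
E
```

```text
[[ 0.106 -0.994  0.001  0.519]
 [-0.994 -0.106  0.004 -0.232]
 [-0.004 -0.002 -1.     0.239]
 [ 0.     0.     0.     1.   ]]
```

View pics/w1.png

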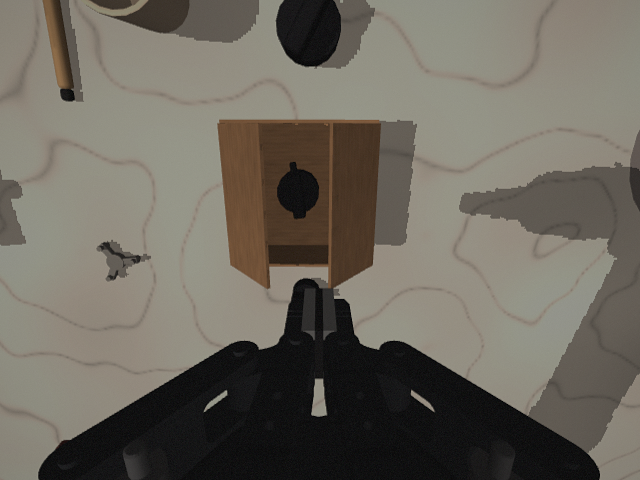

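Request:
drive_tool(plan=[-11,-13,20,0,0,0,-11,-13,65,0,0,0,-11,-13,110,0,0,0,-11,-13,139,0,0,0,-11,-13,139,0,0,0,-25,-13,139,0,0,0,-40,-13,139,0,0,0,-55,-13,139,0,0,0,-70,-13,139,0,0,0,-86,-13,139,0,0,0])

```text
clock: 2.25
ee_pos: [0.5241, -0.143, 0.1031]
eef_rot: [-0.003, 0.744, -0.668, 0.001]
contact_force: [0.6, -0.7, -0.7]
finger_gap: -0.004
```

Request:
drive_tool(plan=[0,0,0,0,0,0,-5,0,0,0,0,0,-5,0,0,0,0,0,40,0,0,0,0,0,75,0,0,0,0,0,100,0,0,0,0,0,115,0,0,0,0,0,130,0,0,0,0,0,144,0,0,0,0,0,146,0,0,0,0,0])

```text
clock: 3.25
ee_pos: [0.5393, -0.29, 0.1025]
eef_rot: [-0.003, 0.743, -0.669, 0.001]
contact_force: [-0.2, -0.1, -1.0]
finger_gap: -0.0
```

```bash
python3 - <<'E'
from h import *
d=snap("top","t2"); snap("scene","s2");T,s=tool();print(T.round(3),s["contact_force"])
a=cv2.imread("pics/t2.png");b=cv2.imread("pics/s2.png")
cv2.imwrite("pics/c2.png",np.hstack([cv2.resize(a[170:400,340:560],None,fx=1.8,fy=1.8),cv2.resize(b[180:410,100:320],None,fx=1.8,fy=1.8)]))
E
```

```text
[[ 0.106 -0.994  0.005  0.539]
 [-0.994 -0.106  0.003 -0.288]
 [-0.003 -0.005 -1.     0.102]
 [ 0.     0.     0.     1.   ]] [0.20490899 0.08065484 0.14320165]
```

View pics/c2.png

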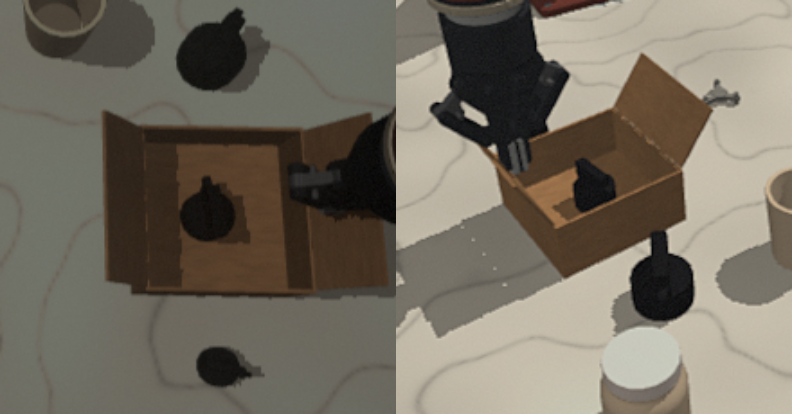

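```bash
python3 - <<'E'
from h import *
c=lambda u,v:(340+u/1.8,170+v/1.8)
k=lambda u,v:(100+(u-396)/1.8,180+v/1.8)
C=np.array([.531,-.2195,0]);y=.1;ex=np.array([np.cos(y),np.sin(y),0]);ey=np.array([-np.sin(y),np.cos(y),0])
def ang(f,uv,sx,sy):
    o,d=ray(f,*uv); t=((sx*.067)-(o-C)@ex)/(d@ex); p=o+d*t-C
    Y=sy*(p@ey);Z=p[2]; r=np.hypot(Y-.07,Z-.0675); print(f,sx,sy,"len",r.round(3),"ang",np.arctan2(Z-.0675,.07-Y).round(2))
ang("t2",c(103,112),1,1);ang("t2",c(108,280),-1,1)
ang("t2",c(370,115),1,-1);ang("t2",c(388,288),-1,-1)
ang("s2",k(711,110),1,1);ang("s2",k(643,55),-1,1)
E
```

```text
t2 1 1 len 0.065 ang 2.23
t2 -1 1 len 0.092 ang 2.07
t2 1 -1 len 0.062 ang 2.13
t2 -1 -1 len 0.052 ang 2.53
s2 1 1 len 0.069 ang 2.22
s2 -1 1 len 0.069 ang 2.29
```

Request:
drive_tool(plan=[-15,5,-30,0,0,0,-40,10,-70,0,0,0,-71,22,-98,0,0,0,-71,22,-98,0,0,0,-71,22,-98,0,0,0,-71,22,-98,0,0,0])

```text
clock: 3.95
ee_pos: [0.509, -0.2202, 0.1991]
eef_rot: [-0.003, 0.744, -0.669, 0.0]
contact_force: [0.4, -0.7, 0.0]
finger_gap: -0.002
```

```bash
python3 - <<'E'
from h import *
snap("wrist","w3");d=snap("top","t3"); snap("scene","s3");T,s=tool();print(T.round(4))
a=cv2.imread("pics/t3.png");b=cv2.imread("pics/s3.png");w=cv2.imread("pics/w3.png")
g=lambda i:np.clip((i/255.)**.5*255,0,255).astype(np.uint8)
cv2.imwrite("pics/c3.png",g(np.hstack([cv2.resize(a[220:350,390:520],None,fx=3,fy=3,interpolation=2),cv2.resize(b[240:370,140:270],None,fx=3,fy=3,interpolation=2)])))
cv2.imwrite("pics/w3g.png",g(w))
E
```

```text
[[ 0.1052 -0.9944  0.003   0.509 ]
 [-0.9944 -0.1052  0.0043 -0.2205]
 [-0.004  -0.0035 -1.      0.1989]
 [ 0.      0.      0.      1.    ]]
```

View pics/w3g.png

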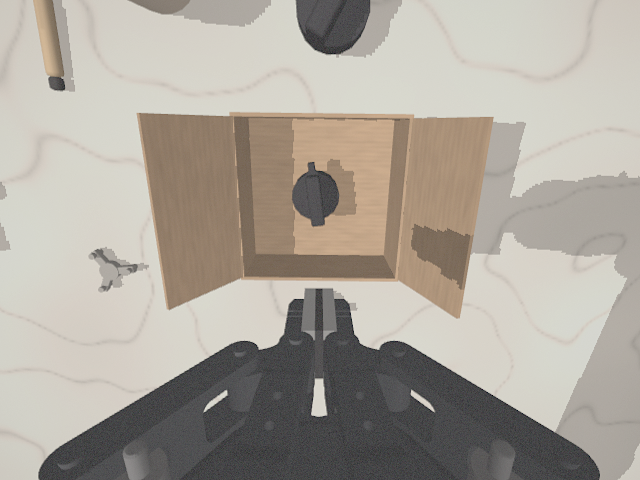

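View pics/c3.png

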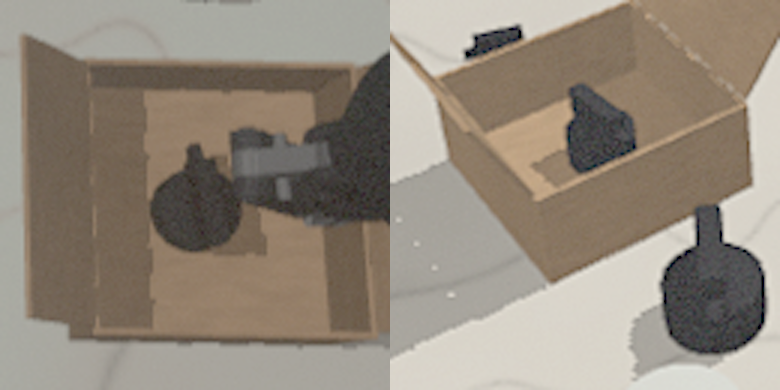

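```bash
python3 - <<'E'
from h import *
w=cv2.imread("pics/w3.png")
g=lambda i,p:np.clip((i/255.)**p*255,0,255).astype(np.uint8)
cv2.imwrite("pics/w3z.png",g(cv2.resize(w[150:240,265:365],None,fx=7,fy=6.6,interpolation=2)*1.0,.4))
print(load("w3")[0][:3,3])
E
```

```text
[ 0.59193539 -0.21161879  0.3342778 ]
```

View pics/w3z.png

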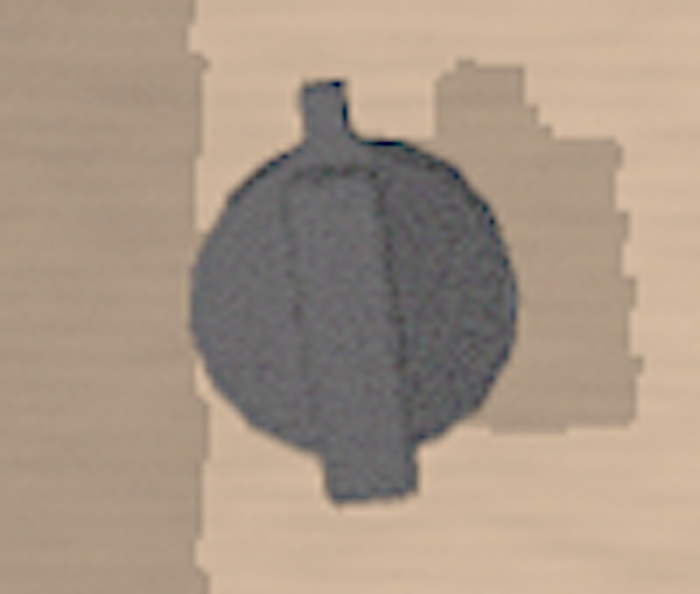

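The nose sits at crop (323,85), i.e. w3 (311,163), on the world +x side of the bar. The bar runs roughly down to (318,224). Now I'll measure the bar's top face.

```bash
python3 - <<'E'
from h import *
c=lambda u,v:(265+u/7,150+v/6.6)
P=[plane("w3",*c(*p),.056) for p in [(287,175),(383,178),(415,492),(328,497)]]
P=np.array(P);print(P.round(4),np.linalg.norm(np.roll(P,-1,0)-P,axis=1).round(4))
a=(P[0]+P[1]-P[2]-P[3])/2; print("centre",P.mean(0),"yaw",np.degrees(np.arctan2(a[1],a[0])))
n=plane("w3",*c(323,90),.034);print("nose",n, (n-P.mean(0)))
print("skirt ctr",plane("w3",*c(354,300),.034), "diam",np.linalg.norm(plane("w3",*c(192,300),.032)-plane("w3",*c(517,300),.032)))
print("tcp yaw x",np.degrees(np.arctan2(*tool()[0][[1,0],0])))
t=lambda u,v:(390+u/3,220+v/3)
print("top: skirt ctr",plane("t3",*t(196,207),.030))
E
```

```text
[[ 0.5505 -0.2047  0.056 ]
 [ 0.5513 -0.2161  0.056 ]
 [ 0.5106 -0.2245  0.056 ]
 [ 0.5088 -0.2137  0.056 ]] [0.0114 0.0415 0.0109 0.0426]
centre [ 0.53030136 -0.21473744  0.056     ] yaw 11.947105272709956
nose [ 0.55898251 -0.20761517  0.034     ] [ 0.02868116  0.00712227 -0.022     ]
skirt ctr [ 0.5309476  -0.21445816  0.034     ] diam 0.04278534677020341
tcp yaw x -83.9629523951201
top: skirt ctr [ 0.52950241 -0.21332592  0.03      ]
```

Request:
drive_tool(plan=[-3,-21,0,0,0,-6,-3,-21,20,0,0,-6,-3,-21,50,0,0,-6,-3,-21,80,0,0,-6,-3,-21,105,0,0,-6,-3,-21,105,0,0,-6,-3,-21,105,0,0,-6], claw=0.5)

```text
clock: 4.8
ee_pos: [0.5298, -0.215, 0.0938]
eef_rot: [-0.003, 0.777, -0.629, -0.001]
contact_force: [0.2, 0.1, -0.3]
finger_gap: 0.504
```

```bash
python3 - <<'E'
from h import *
snap("wrist","w4");T,s=tool();print(T.round(4),s["finger_gap"],s["contact_force"])
w=cv2.imread("pics/w4.png")
g=lambda i,p:np.clip((i/255.)**p*255,0,255).astype(np.uint8)
cv2.imwrite("pics/w4z.png",g(w,.5))
print(to_tool([.5305,-.2145,.056]))
E
```

```text
[[ 0.2083 -0.9781  0.0037  0.5305]
 [-0.9781 -0.2082  0.0042 -0.2152]
 [-0.0034 -0.0045 -1.      0.0948]
 [ 0.      0.      0.      1.    ]] 0.5011834664997726 [-0.76530365 -0.05136764  0.06995678]
[-5.63599983e-04  3.16317650e-05  3.88110753e-02  1.00000000e+00]
```

View pics/w4z.png

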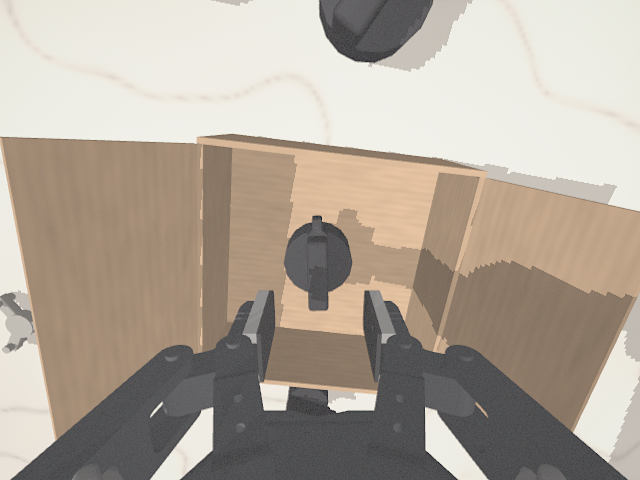

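The bar at column 317 is centred and parallel between the jaws (265 to 370). Descend and grip.

Request:
drive_tool(plan=[0,0,20,0,0,0,0,0,38,0,0,0,0,0,48,0,0,0,0,0,48,0,0,0,0,0,48,0,0,0,0,0,48,0,0,0])

```text
clock: 5.45
ee_pos: [0.5315, -0.2153, 0.0481]
eef_rot: [-0.003, 0.777, -0.629, 0.001]
contact_force: [-0.0, 0.3, 0.5]
finger_gap: 0.498
```

Request:
drive_tool(plan=[0,0,0,0,0,0,0,0,0,0,0,0,0,0,0,0,0,0,0,0,0,0,0,0,0,0,0,0,0,0,0,0,0,0,0,0,0,0,0,0,0,0], claw=1, force=60)

```text
clock: 6.15
ee_pos: [0.532, -0.2154, 0.0487]
eef_rot: [-0.003, 0.777, -0.629, 0.002]
contact_force: [-0.7, 0.2, 5.5]
finger_gap: 0.119
```

Request:
drive_tool(plan=[0,0,-20,0,0,0,0,0,-60,0,0,0,0,0,-100,0,0,0,0,0,-140,0,0,0,0,0,-170,0,0,0,0,0,-170,0,0,0,0,0,-170,0,0,0])

```text
clock: 6.85
ee_pos: [0.5309, -0.216, 0.2188]
eef_rot: [-0.003, 0.777, -0.629, 0.002]
contact_force: [0.2, -0.6, -1.3]
finger_gap: 0.122
```

```bash
python3 - <<'E'
from h import *
snap("wrist","w5");snap("scene","s5");snap("top","t5");T,s=tool();print(T.round(4),s["finger_gap"],s["contact_force"])
w=cv2.imread("pics/w5.png");b=cv2.imread("pics/s5.png")
g=lambda i,p:np.clip((i/255.)**p*255,0,255).astype(np.uint8)
cv2.imwrite("pics/w5z.png",g(np.hstack([cv2.resize(w[200:440,200:440],(400,400)),cv2.resize(b[130:330,100:300],(400,400))]),.5))
E
```

```text
[[ 0.2083 -0.9781  0.004   0.5301]
 [-0.9781 -0.2083  0.0042 -0.2157]
 [-0.0033 -0.0048 -1.      0.2171]
 [ 0.      0.      0.      1.    ]] 0.12430127775274366 [ 0.63941436 -0.05477379 -0.97043806]
```

View pics/w5z.png

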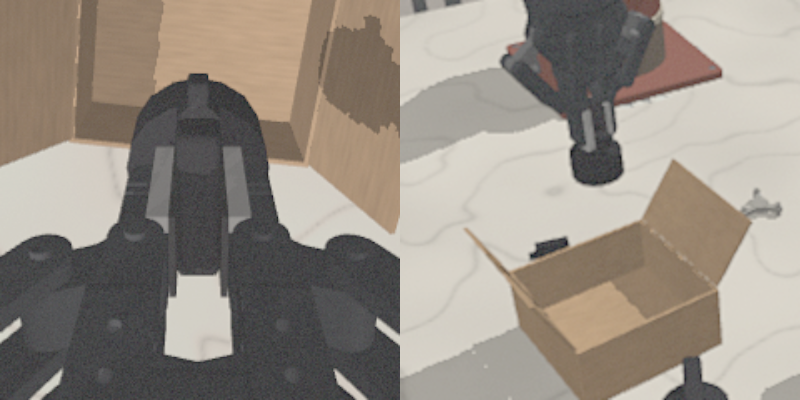

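Request:
drive_tool(plan=[-40,0,0,0,0,0,-85,0,0,0,0,0,-130,0,0,0,0,0,-175,0,0,0,0,0,-220,0,0,0,0,0,-265,0,0,0,0,0,-310,0,0,0,0,0,-355,0,0,0,0,0,-400,0,0,0,0,0,-430,0,0,0,0,0])

```text
clock: 8.0
ee_pos: [0.4388, 0.2079, 0.2177]
eef_rot: [-0.003, 0.778, -0.628, -0.0]
contact_force: [0.1, -0.9, -0.7]
finger_gap: 0.125
```

Request:
drive_tool(plan=[0,0,0,0,0,0,0,0,0,0,0,0,0,0,0,0,0,0])

```text
clock: 8.3
ee_pos: [0.4389, 0.2065, 0.2169]
eef_rot: [-0.002, 0.778, -0.629, -0.001]
contact_force: [0.0, -0.4, -0.1]
finger_gap: 0.119
```

```bash
python3 - <<'E'
from h import *
snap("wrist","w6");snap("scene","s6");snap("top","t6");T,s=tool();print(T.round(4),s["finger_gap"],s["contact_force"])
w=cv2.imread("pics/w6.png")
g=lambda i,p:np.clip((i/255.)**p*255,0,255).astype(np.uint8)
cv2.imwrite("pics/w6g.png",g(w,.6))
cv2.imwrite("pics/w6z.png",g(cv2.resize(w[60:260,200:440],None,fx=3.3,fy=3,interpolation=2),.6))
E
```

```text
[[ 0.2088 -0.978   0.0022  0.4392]
 [-0.9779 -0.2088  0.0042  0.2066]
 [-0.0036 -0.003  -1.      0.2174]
 [ 0.      0.      0.      1.    ]] 0.12338562776231338 [-0.48387626 -0.15554322 -0.0298808 ]
```

View pics/w6g.png

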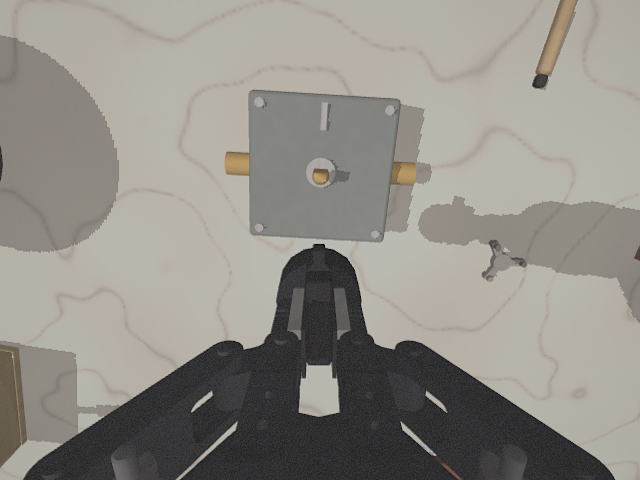

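View pics/w6z.png

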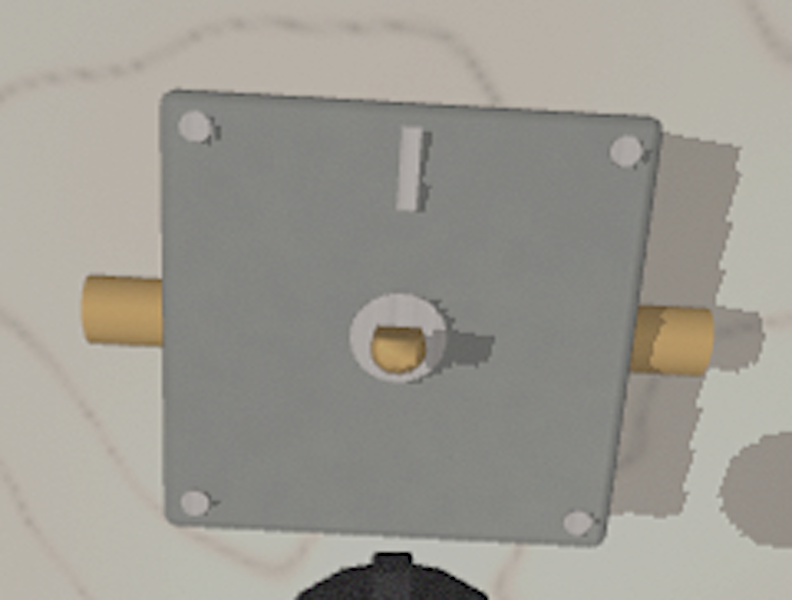

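```bash
python3 - <<'E'
from h import *
c=lambda u,v:(200+u/3.3,60+v/3)
f="w6"
Q=np.array([plane(f,*c(*p),.05) for p in [(163,91),(661,119),(604,546),(165,522)]])
print(Q.round(4),np.linalg.norm(np.roll(Q,-1,0)-Q,axis=1).round(3),"c",Q.mean(0).round(4))
Y=lambda a:np.degrees(np.arctan2(a[1],a[0])).round(2)
print("yaws",Y(Q[0]-Q[3]),Y(Q[1]-Q[2]),Y(Q[0]-Q[1])-90,Y(Q[3]-Q[2])-90)
S=np.array([plane(f,*c(*p),.051) for p in [(194,127),(626,151),(577,523),(194,503)]])
print("screws c",S.mean(0).round(4),"yaws",Y(S[0]-S[3]),Y(S[1]-S[2]),Y(S[0]-S[1])-90,Y(S[3]-S[2])-90)
print("bar",Y(plane(f,*c(413,127),.053)-plane(f,*c(409,211),.053)),(plane(f,*c(411,169),.053)).round(4))
print("collar",plane(f,*c(400,338),.052).round(4))
print("pipes", ((plane(f,*c(95,311),.025)+plane(f,*c(700,342),.025))/2).round(4),Y(plane(f,*c(90,311),.025)-plane(f,*c(705,342),.025))-90)
for z,p in [(.08,(397,338)),(.08,(398,345))]:print("tip",plane(f,*c(*p),z).round(4))
# knob in hand, tool frame
W,K=load(f); T=tool()[0]; H=np.linalg.inv(T)@W
def tp(u,v,z):
    d=H[:3,:3]@np.array([(u-K[2])/K[0],(v-K[3])/K[1],1]); return (H[:3,3]+d*(z-H[2,3])/d[2]).round(4)
print("H",H.round(3))
# bar top (tool z -.0073), far end / near end ; nose top
for n,u,v,z in [("far",319.5,271,-.0073),("near",319.5,364,-.0073),("nose",319,245,.0147)]: print(n,tp(u,v,z))
E
python3 - <<'E'
import cv2,numpy as np
w=cv2.imread("pics/w6.png")[235:375,260:380]
cv2.imwrite("pics/w6k.png",np.clip((cv2.resize(w,None,fx=5,fy=4.2,interpolation=2)/255.)**.4*255,0,255).astype(np.uint8))
E
```

```text
[[0.5348 0.2867 0.05  ]
 [0.5542 0.1615 0.05  ]
 [0.4286 0.1414 0.05  ]
 [0.4096 0.268  0.05  ]] [0.127 0.127 0.128 0.127] c [0.4818 0.2144 0.05  ]
yaws 8.5 9.1 8.799999999999997 8.489999999999995
screws c [0.481  0.2144 0.051 ] yaws 8.76 8.68 8.810000000000002 8.680000000000007
bar 9.77 [0.5279 0.221  0.053 ]
collar [0.4811 0.2137 0.052 ]
pipes [0.481 0.214 0.025] 8.959999999999994
tip [0.4846 0.2154 0.08  ]
tip [0.4828 0.2147 0.08  ]
H [[ 1.     0.     0.001 -0.   ]
 [-0.     0.946  0.324 -0.084]
 [-0.001 -0.324  0.946 -0.134]
 [ 0.     0.     0.     1.   ]]
far [ 0.0003 -0.0252 -0.0073]
near [ 0.0003  0.0222 -0.0073]
nose [ 0.0001 -0.0287  0.0147]
```

View pics/w6k.png

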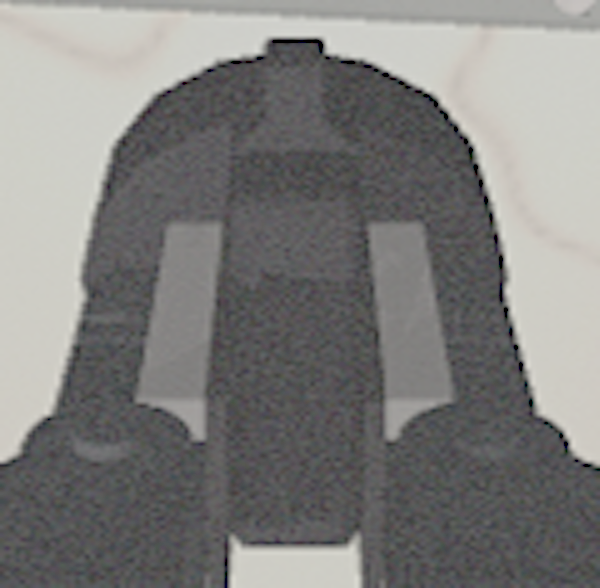

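```bash
python3 - <<'E'
from h import *
W,K=load("w6"); T=tool()[0]; H=np.linalg.inv(T)@W
def tp(u,v,z):
    d=H[:3,:3]@np.array([(u-K[2])/K[0],(v-K[3])/K[1],1]); return (H[:3,3]+d*(z-H[2,3])/d[2]).round(4)
v=lambda y:235+y/4.2
for zt in (-.011,-.0073,-.004): print(zt,tp(319,v(197),zt),tp(319,v(543),zt),"foot",tp(319,v(150),zt+.022),"nose",tp(319,v(38),zt+.022))
# skirt silhouette widest: sides at (83,280),(505,290)
print("tip in tool",to_tool([.4815,.2143,.08]).round(4))
E
```

```text
-0.011 [ 0.0001 -0.022  -0.011 ] [ 0.0001  0.0192 -0.011 ] foot [ 0.0001 -0.0169  0.011 ] nose [ 0.0001 -0.0305  0.011 ]
-0.0073 [ 0.0001 -0.0202 -0.0073] [ 0.0001  0.0223 -0.0073] foot [ 0.0001 -0.0152  0.0147] nose [ 0.0001 -0.0292  0.0147]
-0.004 [ 0.0001 -0.0185 -0.004 ] [ 0.0001  0.0251 -0.004 ] foot [ 0.0001 -0.0137  0.018 ] nose [ 0.0001 -0.028   0.018 ]
tip in tool [ 0.0018 -0.0426  0.1375  1.    ]
```

Request:
drive_tool(plan=[2,-44,0,0,0,3.3,2,-44,30,0,0,3.3,2,-44,60,0,0,3.3,2,-44,80,0,0,3.3,2,-44,80,0,0,3.3,2,-44,80,0,0,3.3,2,-44,80,0,0,3.3])

```text
clock: 9.15
ee_pos: [0.4836, 0.2143, 0.139]
eef_rot: [-0.003, 0.759, -0.651, 0.0]
contact_force: [-0.8, 0.1, -0.8]
finger_gap: 0.125
```

```bash
python3 - <<'E'
from h import *
snap("scene","s7");snap("top","t7");snap("wrist","w7");T,s=tool();print(T.round(4),s["finger_gap"],s["contact_force"])
a=cv2.imread("pics/t7.png");b=cv2.imread("pics/s7.png")
g=lambda i,p:np.clip((i/255.)**p*255,0,255).astype(np.uint8)
cv2.imwrite("pics/c7.png",g(np.hstack([cv2.resize(a[220:350,115:245],(400,400),interpolation=2),cv2.resize(b[140:240,325:425],(400,400),interpolation=2)]),.5))
print("tip px",proj("s7",[.4815,.2143,.08]),proj("t7",[.4815,.2143,.08]))
k=T[:3,3]+T[:3,:3]@np.array([0,.0015,.0387]); print("bore pred",k,proj("s7",k),proj("t7",k))
E
```

```text
[[ 0.152  -0.9884  0.0041  0.4834]
 [-0.9884 -0.152   0.0045  0.2143]
 [-0.0039 -0.0047 -1.      0.1387]
 [ 0.      0.      0.      1.    ]] 0.12019906813142314 [-0.02372485 -0.05110094 -0.60306246]
tip px (np.float64(375.3462397871823), np.float64(190.80402817762854)) (np.float64(173.42810668515662), np.float64(283.9755164614982))
bore pred [0.48209684 0.21422773 0.09998432] (np.float64(376.22030331433126), np.float64(183.089718003843)) (np.float64(169.2782238059246), np.float64(281.4540194013288))
```

View pics/c7.png

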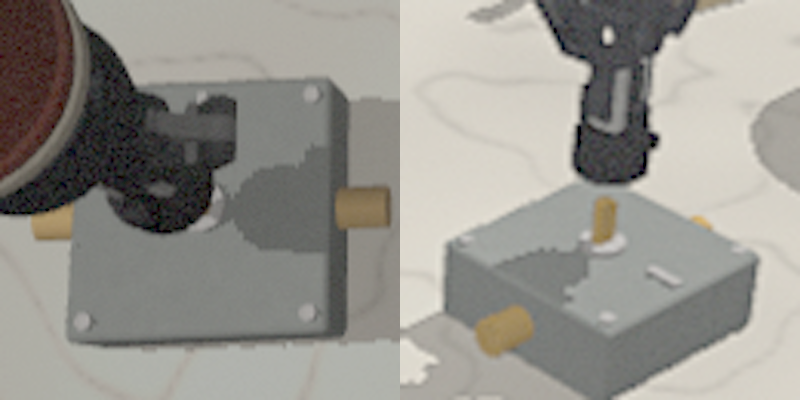

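Knob hangs upright over the spindle: scene crop skirt centre is (610,180), spindle top (605,197). The flat faces the raised bar. Lower gently.

Request:
drive_tool(plan=[0,0,10,0,0,0,0,0,17,0,0,0,0,0,20,0,0,0,0,0,23,0,0,0,0,0,26,0,0,0,0,0,26,0,0,0])

```text
clock: 9.9
ee_pos: [0.4833, 0.2143, 0.1122]
eef_rot: [-0.003, 0.759, -0.651, -0.0]
contact_force: [-0.8, -0.5, -0.3]
finger_gap: 0.123
```

```bash
python3 - <<'E'
from h import *
snap("scene","s8");T,s=tool();print(T[:3,3].round(4),s["finger_gap"],s["contact_force"],s["torque"])
b=cv2.imread("pics/s8.png")
cv2.imwrite("pics/c8.png",np.clip((cv2.resize(b[140:240,325:425],(500,500),interpolation=2)/255.)**.5*255,0,255).astype(np.uint8))
E
```

```text
[0.4834 0.2144 0.1125] 0.12483654618742897 [-0.69204769 -0.19533548 -0.75497127] [0.00972034 0.00680835 0.02290371]
```

View pics/c8.png

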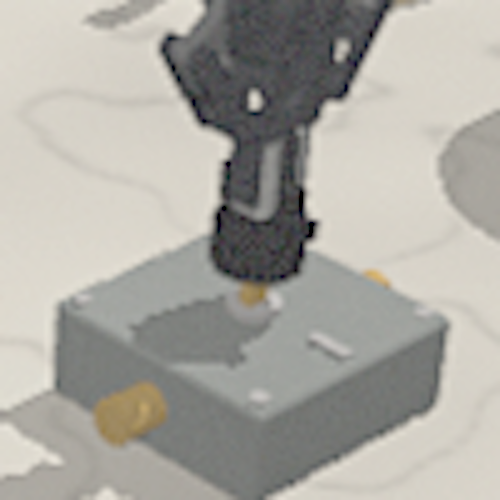

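No resistance, and the spindle tip is inside the bore. Continue to seat.

Request:
drive_tool(plan=[0,0,4,0,0,0,0,0,8,0,0,0,0,0,11,0,0,0,0,0,13,0,0,0,0,0,13,0,0,0,0,0,13,0,0,0])

```text
clock: 10.55
ee_pos: [0.4835, 0.2144, 0.0997]
eef_rot: [-0.003, 0.759, -0.651, -0.0]
contact_force: [-1.2, -0.8, 3.9]
finger_gap: 0.122
```

Force is 3.9 N, matching the spring preload at the seat. Hold briefly, then press.

Request:
drive_tool(plan=[0,0,0,0,0,0,0,0,0,0,0,0,0,0,2,0,0,0,0,0,3,0,0,0,0,0,4,0,0,0,0,0,5,0,0,0,0,0,5,0,0,0,0,0,5,0,0,0], force=90)

```text
clock: 11.35
ee_pos: [0.4836, 0.2146, 0.0949]
eef_rot: [-0.003, 0.759, -0.651, 0.0]
contact_force: [-2.1, -1.4, 7.4]
finger_gap: 0.112
```

```bash
python3 - <<'E'
from h import *
snap("scene","s9");snap("top","t9");T,s=tool();print(T[:3,3].round(4),s["finger_gap"],s["contact_force"],s["torque"])
b=cv2.imread("pics/s9.png");a=cv2.imread("pics/t9.png")
g=lambda i,p:np.clip((i/255.)**p*255,0,255).astype(np.uint8)
cv2.imwrite("pics/c9.png",g(np.hstack([cv2.resize(b[140:240,325:425],(400,400),interpolation=2),cv2.resize(a[220:350,390:520],(400,400))]),.5))
E
```

```text
[0.4837 0.2146 0.095 ] 0.11347163633262157 [-3.54155384 -1.40578212  6.33215386] [-3.32240880e-01  5.27025671e-01  3.96995235e-05]
```

View pics/c9.png

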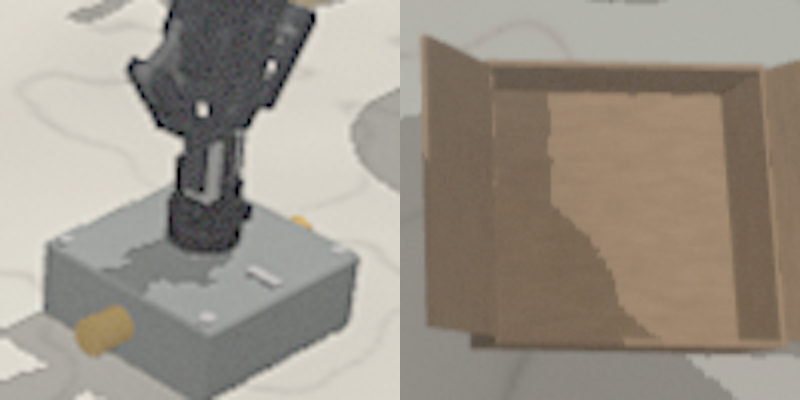

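Request:
drive_tool(plan=[0,0.7,1,0,0,0,0,0.7,2,0,0,0,0,0.7,2,0,0,0,0,0.7,2,0,0,0])

```text
clock: 11.85
ee_pos: [0.4837, 0.2146, 0.0944]
eef_rot: [-0.004, 0.759, -0.651, 0.001]
contact_force: [-4.2, -2.5, 18.4]
finger_gap: 0.113
```

Request:
drive_tool(plan=[0,0,1,0,0,0,0,0,1,0,0,0,0,0,1,0,0,0])

```text
clock: 12.15
ee_pos: [0.4839, 0.2147, 0.0944]
eef_rot: [-0.004, 0.759, -0.651, 0.001]
contact_force: [-6.0, -3.5, 16.5]
finger_gap: 0.115
```

Force exceeds the 9 N spring at the stop and z no longer moves, so the spindle is at its stop. I'll relieve the side force a little and verify.

Request:
drive_tool(plan=[0.5,1.5,1,0,0,0,0.5,1.5,1,0,0,0,0.5,1.5,1,0,0,0,0.5,1.5,1,0,0,0])

```text
clock: 12.55
ee_pos: [0.4835, 0.2145, 0.0945]
eef_rot: [-0.005, 0.759, -0.651, 0.002]
contact_force: [-1.7, -1.4, 11.7]
finger_gap: 0.107
```

```bash
python3 - <<'E'
from h import *
snap("scene","s10");snap("wrist","w10");snap("top","t10");T,s=tool();print(T.round(4),s["finger_gap"],s["contact_force"],s["torque"])
b=cv2.imread("pics/s10.png");w=cv2.imread("pics/w10.png")
g=lambda i,p:np.clip((i/255.)**p*255,0,255).astype(np.uint8)
cv2.imwrite("pics/c10.png",g(np.hstack([cv2.resize(b[165:225,345:405],(400,400),interpolation=2),cv2.resize(w[180:420,200:440],(400,400))]),.5))
a=cv2.imread("pics/t10.png");cv2.imwrite("pics/d10.png",g(np.hstack([cv2.resize(a,(400,300)),cv2.resize(b,(400,300))]),.6))
E
```

```text
[[ 0.1518 -0.9884  0.0087  0.4835]
 [-0.9884 -0.1518  0.0046  0.2146]
 [-0.0033 -0.0093 -1.      0.0945]
 [ 0.      0.      0.      1.    ]] 0.11681962899330348 [-2.65987252 -0.59663108 12.46035659] [-0.16916929  0.33250681 -0.0594218 ]
```

View pics/c10.png

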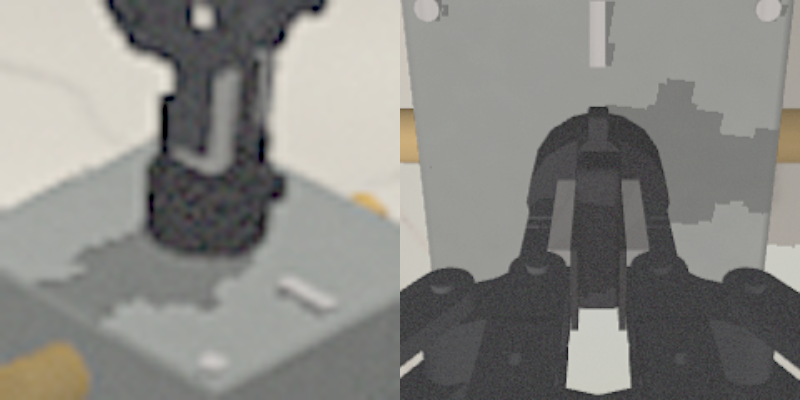

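View pics/d10.png

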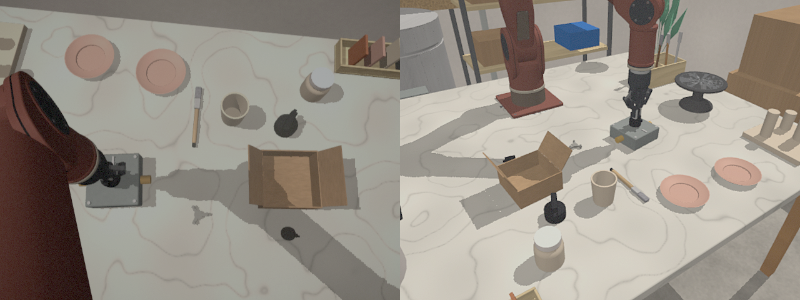

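The knob nose and the valve's marker bar line up at column 598. The knob's skirt is just above the block. The bystanders look unmoved and the flaps are wide open. One more small press for margin, then hand in.

Request:
drive_tool(plan=[0,0.5,1.5,0,0,0,0,0.5,1.5,0,0,0,0,0.5,1.5,0,0,0,0,0.5,1.5,0,0,0,0,0.5,1.5,0,0,0])

```text
clock: 13.2
ee_pos: [0.4837, 0.2147, 0.0944]
eef_rot: [-0.005, 0.759, -0.651, 0.002]
contact_force: [-5.5, -3.3, 17.7]
finger_gap: 0.108
```

```bash
python3 - <<'E'
from h import *
T,s=tool();print(T[:3,3].round(4),s["finger_gap"],s["contact_force"])
# bystander shift check between first and last top views
snap("top","t11");a=cv2.imread("pics/top0.png");b=cv2.imread("pics/t11.png")
for n,(u,v,r) in dict(cup=(375,172,35),brush=(315,187,50),spur=(318,343,25)).items():
    t=a[v-r:v+r,u-r:u+r];m=cv2.matchTemplate(b[v-r-15:v+r+15,u-r-15:u+r+15],t,cv2.TM_CCOEFF_NORMED);_,x,_,l=cv2.minMaxLoc(m);print(n,round(x,3),l[0]-15,l[1]-15)
E
```

```text
[0.4837 0.2147 0.0944] 0.10848002428945538 [-5.48594516 -3.34832275 17.65976011]
cup 0.999 0 0
brush 0.997 0 0
spur 0.86 0 0
```

```bash
python3 -c "
from cell import *
print(sign_off())"
```

```text
the job is handed in; nothing more can be done
None
```

I handed the job in at about 13 s of the 61 s, with the knob on the spindle, still gripped and pressed down. `sign_off` gave no verdict, so the outcome below rests on my own readings.

**What I did:** I folded both flaps outwards with the shut gripper. I took the middle-sized knob out of the carton, turned it a few degrees so its nose pointed to the valve's marker bar, and pushed it onto the spindle. I then pressed the spindle down and kept a 90 N grip setting.

**Last checks:**
- **Pressing:** the push was about 17.7 N, above the 9 N the spring gives at its stop. The tool stopped at z = 0.0944 m, about 5.3 mm below where the knob seated. Both say the spindle is at its stop.
- **Knob seat:** I work out the grip point at about 17 mm above the spindle tip. I did not measure this directly.
- **Flaps:** about 2.1 to 2.3 rad by picture, and still wide open in the last views. Two flap-corner readings were unreliable because they gave the wrong card length.
- **Bystanders:** the cup, brush and spur show 0 pixels of shift in the top view. The spur's match was weaker (0.86), probably because the arm's shadow fell on it.

**Remaining disagreement:** a side force of about 6 N stayed while pressing, so the knob leans slightly against the spindle. The bore clearance (about 1.2 mm) is well inside the 4 mm limit. Measurements of where the knob sat in the jaws also differed by 1 to 2 mm, which is within the camera calibration error.

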